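# Find the gauge leaf that fits the clamp spindle

### The arm

A 7-joint arm with a two-finger parallel gripper is mounted at the origin on the work surface. World frame = base frame: x ahead of the robot, y to its left, z up, the work surface at z = 0. Lengths are in m, angles in rad, forces in N, time in s.
With the tool pointing down it reaches from about 0.35 to 0.9 m from the base axis. Payload 8.1 kg.
Tool frame: the origin (TCP) lies between the finger pads; the fingertips stand 11 mm ahead of it and the grasp point (between the pads) lies 8 mm behind it; z points along the fingers, y is the line along which they close (so a half turn about z gives the same grasp; the last joint's range is limited). The gripper opens to 92 mm and grips with 3 to 60 N. Pads are 19 mm wide; open, the fingers measure 130 mm over their backs; the gripper's body (75 mm by 190 mm) begins 47 mm behind the grasp point.
Start: joints at [1.12, 0.434, 0.025, 1.573, -0.012, 1.134, -0.075], TCP at [0.213, -0.588, 0.238] pointing down, gripper open.
Joint ranges: [-2.62, 2.62], [-0.44, 2.09], [-1.27, 1.32], [0.08, 2.57], [-1.32, 4.46], [0.12, 2], [-2.74, 2.74]. Speed limits (rad/s): [2.22, 2.22, 3.01, 3.01, 3.14, 3.14, 3.14].

### API

Orientations are given as a rotation vector (axis times angle).
In Python, from cell import observe, get_image, camera_params, sign_off gives the robot as it stands.
- The arm moves only by the shell command python3 -m pendant 'ROWS' [FORCE]. ROWS is JSON, one flat list of numbers, 7 for each row, row after row: the shift along the tool's x, y, z in m, then the turn, a rotation vector about the tool's x, y, z in rad, then the finger opening in m, from 0 to 0.0918. In form: [dx, dy, dz, rx, ry, rz, jaw, dx, dy, dz, rx, ry, rz, jaw, ...]. A call has 1 to 10 rows; each row shifts and turns the commanded pose from where the row before left it, along the tool's axes as they then stand; what a row does not reach is not made up. A row lasts 1/8 s, in which the tool goes at most 62.5 mm and 10.7 degrees, less where a joint would pass 70% of its speed; a pose out of reach is approached as far as the arm can. A call is refused whole if a number of a shift passes 0.0625 or a number of a turn 0.188, either way. A call with a gripper value outside its range is refused whole. The fingers move at their own pace and stop on an object; FORCE is the grip in N (left out, the last holds). Time passes only in rows, so rows that do not move let the fingers close. It gives the time, the measured TCP pose, the force, the opening and the grip force at its end, in the units of the state.
- observe(): the state, without advancing time (a new reading comes with each control period).
- get_image(name): name is "side" or "top"; returns the picture (480x640x3 uint8, red, green, blue); there is no depth.
- camera_params(name): a dict with "intrinsics" (3x3 intrinsics, pixels), "eye" and "rotation" of the camera in the world. Camera axes: x right, y down, z forward; pixel columns grow to the right and rows downward; lengths in m; the calibration is good to about 2 mm. A picture is of the moment at which its call begins. camera_params takes no time and is no camera call.
- sign_off(): hands the job in; it is judged then, once.
The state is a dict: "clock": time; "joints": joint angles; "dq": joint speeds; "joint_efforts": joint torques, N m; "position": TCP position; "ee_rot": TCP orientation; "force": force on the tool from outside, world axes, zero at the start; "ft_torque": the same for the moment, N m; "width": opening from 0.0 (shut) to 1.0 (fully open); "gripper_force": force on a finger pad.
Only numpy, scipy, OpenCV 4.12 (cv2) and the standard library are available. Lean on these libraries where they do the work, as an engineer would, in place of code of your own. Each camera call takes 0.05 s, during which the arm holds its last target. There are 200 camera calls.

### The job

Find out which of the three toothed gauge leaves fits the thread of the clamp spindle lying under the guide forks: set the leaves one by one into the forks and feel lengthwise for the mesh, pressing only lightly (well under 2 kg) so that the thread is not bruised. Leave the leaf whose teeth go fully home standing on the thread between the forks, about the middle of their slot, with the other two standing home in slots of the rack, and leave everything else on the bench where it is.

Things in the scene. Friction and masses are not known exactly. Their poses are not given: they have to be found in the camera images.
- leaf_a_grip (a point): aluminium gauge leaf: plate 72 mm long (its x), 8 mm thick (its y), below it 9 teeth of 8 mm pitch, 5 mm long, 2.7 mm wide, one at mid length; on top a grip tab 34 mm long, 10 mm thick, 41 to 63 mm above the tooth tips. 80 g. This point: centre of the tab, 52 mm above the tips; z up. Starts teeth down in a rack slot, which one varies. Grasp across the thickness.
- leaf_b_grip (a point): aluminium gauge leaf: plate 72 mm long (its x), 8 mm thick (its y), below it 7 teeth of 10 mm pitch, 5 mm long, 3.4 mm wide, one at mid length; on top a grip tab 34 mm long, 10 mm thick, 41 to 63 mm above the tooth tips. 80 g. This point: centre of the tab, 52 mm above the tips; z up. Starts teeth down in a rack slot, which one varies. Grasp across the thickness.
- leaf_c_grip (a point): aluminium gauge leaf: plate 72 mm long (its x), 8 mm thick (its y), below it 5 teeth of 12 mm pitch, 5 mm long, 4.1 mm wide, one at mid length; on top a grip tab 34 mm long, 10 mm thick, 41 to 63 mm above the tooth tips. 80 g. This point: centre of the tab, 52 mm above the tips; z up. Starts teeth down in a rack slot, which one varies. Grasp across the thickness.
- rack: fixed wooden rack, 100 mm (its x) by 180 mm (its y), origin under its middle on the table. Three slots along x at y = -60, 0, +60 mm, 84 mm long, 12 mm wide, flared lips, floor 12 mm and wall tops 40 mm above the table. A leaf standing home in a slot has its grip centre 64 mm above the table.
- stand: fixed grey stand; origin on the table below the job spindle's middle, x along it; axis 50, crests 65 mm up. Forks at x = -27 and +27 (6 mm thick) leave a 13 mm slot along x at y = 0, 68 to 99 mm up, lips flared; they keep a leaf upright. Grip centre height of a leaf: on the crests 117 mm, fully meshed 112 mm; a wrong one stays above 115 mm. Spares at y = -75, -130.
- spindle_1: fixed spindle lying along its x, on rubber pads that give 0.1 mm per N; thread 30 mm across, grooves 5.5 mm deep, 0.64 pitch wide at the mouth, 0.5 at the root. Pitches 8, 10 and 12 mm; which has which is not told. The one at the stand's y = 0 is to be matched, the others are spares. Thread shifted up to 6 mm along x by an unknown amount. Origin on its axis, mid length.
- spindle_2: fixed spindle lying along its x, on rubber pads that give 0.1 mm per N; thread 30 mm across, grooves 5.5 mm deep, 0.64 pitch wide at the mouth, 0.5 at the root. Pitches 8, 10 and 12 mm; which has which is not told. The one at the stand's y = 0 is to be matched, the others are spares. Thread shifted up to 6 mm along x by an unknown amount. Origin on its axis, mid length.
- spindle_3: fixed spindle lying along its x, on rubber pads that give 0.1 mm per N; thread 30 mm across, grooves 5.5 mm deep, 0.64 pitch wide at the mouth, 0.5 at the root. Pitches 8, 10 and 12 mm; which has which is not told. The one at the stand's y = 0 is to be matched, the others are spares. Thread shifted up to 6 mm along x by an unknown amount. Origin on its axis, mid length.
- bottle_1: white squeeze bottle, 56 mm across, 125 mm tall; a bystander, leave it alone. Origin at its underside.
- bottle_2: white squeeze bottle, 56 mm across, 125 mm tall; a bystander, leave it alone. Origin at its underside.
- green_stone: green whetstone 75 x 205 x 25 mm (long side its y); a bystander, leave it alone. Origin at its underside.
- grey_stone: grey whetstone 205 x 70 x 25 mm (long side its x); a bystander, leave it alone. Origin at its underside.
- cup: steel cup, 72 mm across, 80 mm tall; a bystander, leave it alone. Origin at its underside.
- brush: hand brush lying along its x; a bystander, leave it alone. Origin at its underside.
- nut: steel ring nut, 44 mm across, 18 mm tall; a bystander, leave it alone. Origin at its underside.
Mind the look-alikes: they are no part of the job. Leave any red or turquoise look-alike of the part that bears leaf_c_grip alone.

How it is judged:
At the end, for the whole second after the job is handed in: One leaf fully meshed on the job spindle (grip centre 108 to 113.8 mm up, within 22 mm lengthwise and 13 mm across of its middle, tilt < 0.25, in line within 0.09 rad); the other two in rack slots (grip centre 59 to 69 mm up, within 20 mm lengthwise, 85 mm across of the middle, tilt < 0.28 rad) (((z of leaf_a_grip in the frame of stand between 0.108 and 0.1138 m and x of leaf_a_grip in the frame of stand between -0.022 and 0.022 m and y of leaf_a_grip in the frame of stand between -0.013 and 0.013 m and angle between leaf_a_grip's own z axis and vertical below 0.25 rad and angle between the x axis of leaf_a_grip and the x axis of stand, either way round below 0.09 rad and z of leaf_b_grip in the frame of rack between 0.059 and 0.069 m and x of leaf_b_grip in the frame of rack between -0.02 and 0.02 m and y of leaf_b_grip in the frame of rack between -0.085 and 0.085 m and angle between each of leaf_b_grip, leaf_c_grip's own z axis and vertical below 0.28 rad and z of leaf_c_grip in the frame of rack between 0.059 and 0.069 m and x of leaf_c_grip in the frame of rack between -0.02 and 0.02 m and y of leaf_c_grip in the frame of rack between -0.085 and 0.085 m) or (z of leaf_b_grip in the frame of stand between 0.108 and 0.1138 m and x of leaf_b_grip in the frame of stand between -0.022 and 0.022 m and y of leaf_b_grip in the frame of stand between -0.013 and 0.013 m and angle between leaf_b_grip's own z axis and vertical below 0.25 rad and angle between the x axis of leaf_b_grip and the x axis of stand, either way round below 0.09 rad and z of leaf_a_grip in the frame of rack between 0.059 and 0.069 m and x of leaf_a_grip in the frame of rack between -0.02 and 0.02 m and y of leaf_a_grip in the frame of rack between -0.085 and 0.085 m and angle between each of leaf_a_grip, leaf_c_grip's own z axis and vertical below 0.28 rad and z of leaf_c_grip in the frame of rack between 0.059 and 0.069 m and x of leaf_c_grip in the frame of rack between -0.02 and 0.02 m and y of leaf_c_grip in the frame of rack between -0.085 and 0.085 m) or (z of leaf_c_grip in the frame of stand between 0.108 and 0.1138 m and x of leaf_c_grip in the frame of stand between -0.022 and 0.022 m and y of leaf_c_grip in the frame of stand between -0.013 and 0.013 m and angle between leaf_c_grip's own z axis and vertical below 0.25 rad and angle between the x axis of leaf_c_grip and the x axis of stand, either way round below 0.09 rad and z of leaf_a_grip in the frame of rack between 0.059 and 0.069 m and x of leaf_a_grip in the frame of rack between -0.02 and 0.02 m and y of leaf_a_grip in the frame of rack between -0.085 and 0.085 m and angle between each of leaf_a_grip, leaf_b_grip's own z axis and vertical below 0.28 rad and z of leaf_b_grip in the frame of rack between 0.059 and 0.069 m and x of leaf_b_grip in the frame of rack between -0.02 and 0.02 m and y of leaf_b_grip in the frame of rack between -0.085 and 0.085 m))); the robot touches nothing.
It fails at once if a leaf is pressed on a spindle's thread with more than 20 N (contact force between any of spindle_1, spindle_2, spindle_3 and anything else above 20 N).
It fails at once if a bystander is shifted by more than 20 mm or tipped (distance of any of bottle_1, bottle_2, green_stone, grey_stone, cup, brush, nut from where it was at the start of the episode above 0.02 m or angle between any of bottle_1, bottle_2, cup's own z axis and vertical above 0.4 rad).
It also fails if it takes over 72 s, if anything falls off the work surface, if the arm or the gripper's body presses on something with over 40 N, if the wrist force passes 120 N, or if a joint passes its speed limit or range.

## Working session

There is one attempt and no reset: what is moved stays moved. The work goes in short steps, Python scripts to look and compute and a shell command to move; the robot and the scene stay as the last step left them, time stands still between calls to the robot, and variables do not carry over. Pictures are saved under pics/ and viewed, at most 10 in all, crops included, and the job is handed in when it is done.

```bash
ls; mkdir -p pics; python3 - <<'E'
from cell import *
import cv2
for n in("top","side"):
    cv2.imwrite(f"pics/{n}0.png",get_image(n)[:,:,::-1]); c=camera_params(n); print(n,c)
o=observe();print(o)
E
```

```text
pics
top {'intrinsics': array([[467.50549482,   0.        , 320.97426696],
       [  0.        , 467.50549482, 235.98206933],
       [  0.        ,   0.        ,   1.        ]]), 'eye': array([0.4862655 , 0.0171064 , 1.20517318]), 'rotation': array([-2.20666472,  2.15462972, -0.0299884 ])}
side {'intrinsics': array([[435.69220212,   0.        , 314.33480015],
       [  0.        , 435.69220212, 239.7090338 ],
       [  0.        ,   0.        ,   1.        ]]), 'eye': array([0.10826738, 0.83136639, 0.65868134]), 'rotation': array([-0.61742057,  2.47332964, -1.35916984])}
{'clock': 0.1, 'joints': array([ 1.12039931,  0.43517332,  0.02498803,  1.57399682, -0.01157432,
        1.13396191, -0.07509792]), 'dq': array([-8.31730053e-04, -2.78367495e-03,  2.30604642e-03, -3.10963076e-03,
       -2.64168947e-05, -5.76212621e-04,  8.37509433e-04]), 'joint_efforts': array([ 3.34670294e-03, -6.69121885e+01,  9.88073386e-01, -3.15146434e+01,
       -6.04540645e-02,  3.73093807e-02,  1.00184930e-04]), 'position': array([ 0.21280907, -0.58720131,  0.23701476]), 'ee_rot': array([-3.09291118e+00, -5.43230015e-01,  6.19491751e-04]), 'force': array([ 0.52676243,  0.17075242, -0.95361368]), 'ft_torque': array([ 0.03414298, -0.01160733,  0.01974367]), 'gripper_force': 0.0, 'width': 0.9989752156135892}
```

View pics/top0.png

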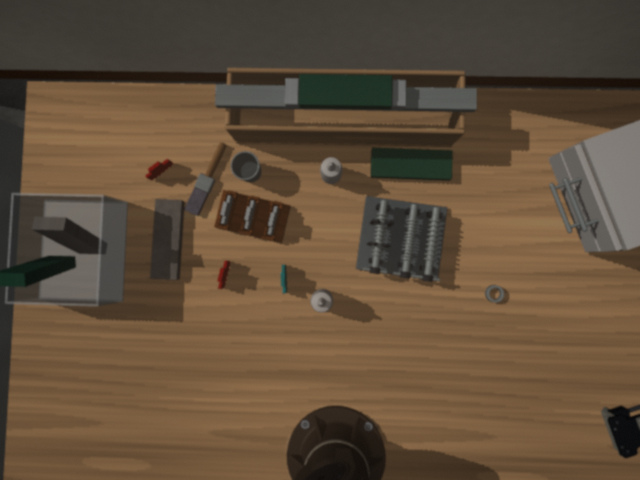

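View pics/side0.png

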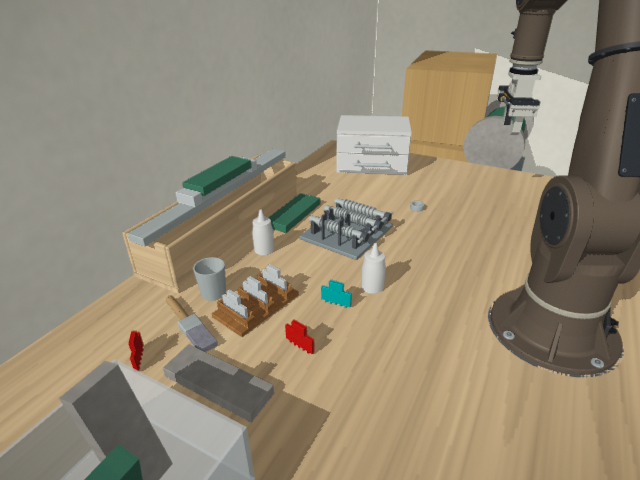

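The top view shows the rack at about (253,216), three leaves in it, and the stand at (403,240). The job spindle with forks is on the left at column 380, and the spares are at columns 411 and 434. I'll enlarge both.

```bash
python3 - <<'E'
import cv2,numpy as np
t=cv2.imread("pics/top0.png");s=cv2.imread("pics/side0.png")
f=lambda im,x0,y0,w,h,k:cv2.convertScaleAbs(cv2.resize(im[y0:y0+h,x0:x0+w],None,fx=k,fy=k,interpolation=cv2.INTER_CUBIC),alpha=1.5,beta=15)
a=np.hstack([f(t,210,185,85,65,4.6875),f(t,350,190,100,100,4)[:305,:400]]) if 0 else None
cv2.imwrite("pics/c1.png",np.hstack([f(t,210,185,84,100,4.75)[:475],f(t,355,190,84,100,4.75)[:475]]))
cv2.imwrite("pics/c2.png",f(s,205,190,200,145,4))
E
```

```text
(no output)
```

View pics/c1.png

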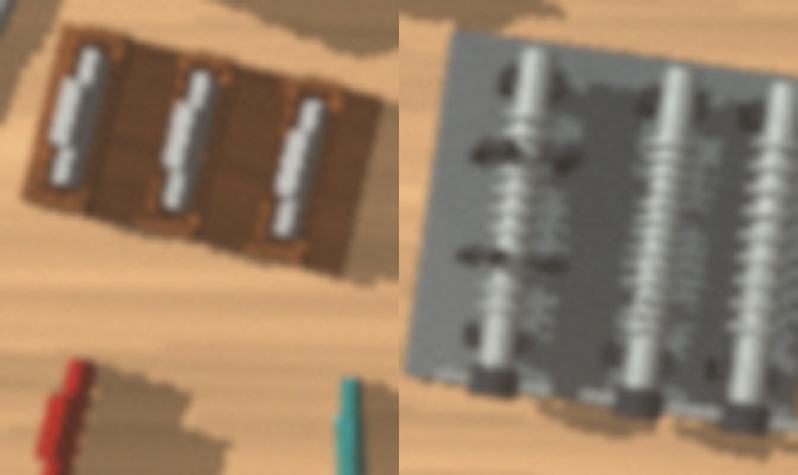

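View pics/c2.png

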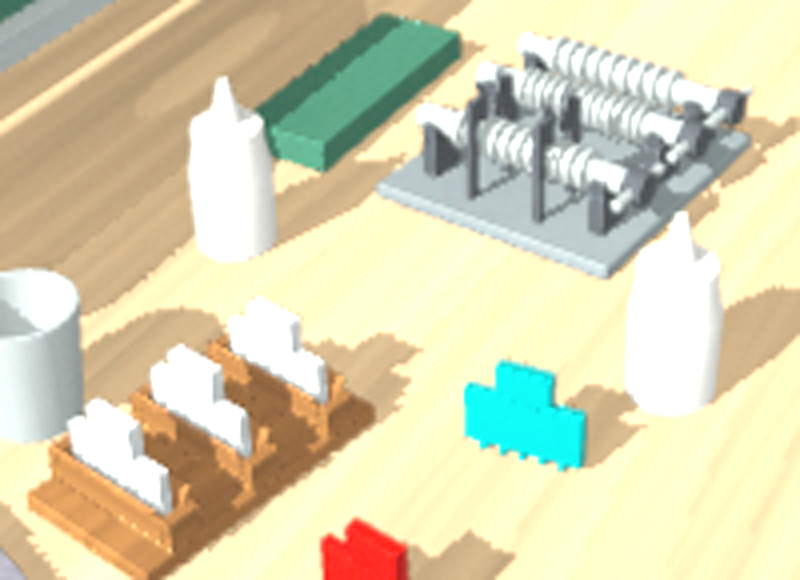

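```bash
cat > h.py <<'E'
import numpy as np,cv2
from scipy.spatial.transform import Rotation as R
from cell import *
def ray(n,u,v):
    c=camera_params(n);K=c["intrinsics"]
    return c["eye"],R.from_rotvec(c["rotation"]).as_matrix()@np.linalg.inv(K)@[u,v,1]
def at(n,u,v,z):
    e,d=ray(n,u,v);return (e+d*(z-e[2])/d[2])
def pix(n,p):
    c=camera_params(n);q=c["intrinsics"]@(R.from_rotvec(c["rotation"]).as_matrix().T@(np.array(p)-c["eye"]));return q[:2]/q[2]
def tri(a,b):
    e,d=ray("top",*a);f,g=ray("side",*b)
    d/=np.linalg.norm(d);g/=np.linalg.norm(g)
    s=np.linalg.lstsq(np.c_[d,-g],f-e,rcond=None)[0];p=e+s[0]*d;q=f+s[1]*g
    return (p+q)/2,np.linalg.norm(p-q)
E
python3 - <<'E'
from h import *
from scipy.ndimage import map_coordinates as mc
L=lambda x,y:(210+x/4.75-.4,185+y/4.75-.4)
S=lambda x,y:(355+(x-399)/4.75-.4,190+y/4.75-.4)
np.set_printoptions(precision=4,suppress=True)
for a,b in[((92,50),(62,183)),((203,75),(174,208)),((312,102),(285,235))]:
    p,q=at("top",*L(*a),.053),at("top",*L(*b),.053);d=p-q
    print("leaf",(p+q)/2,np.linalg.norm(d),np.arctan2(d[1],d[0]))
p,q=[at("top",*S(*a),.060) for a in((533,50),(492,365))];d=p-q
print("spindle",(p+q)/2,np.linalg.norm(d),np.arctan2(d[1],d[0]))
p,q=[at("top",*S(*a),.099) for a in((529,155),(511,260))];d=p-q
print("forks",(p+q)/2,np.linalg.norm(d),np.arctan2(d[1],d[0]))
g=cv2.imread("pics/top0.png",0).astype(float)
for nm,a,b in [("job",(533,50),(492,365)),("s2",(678,70),(640,395)),("s3",(780,90),(742,410))]:
    a,b=np.array(S(*a)),np.array(S(*b));n=np.array([-(b-a)[1],(b-a)[0]])/np.linalg.norm(b-a)
    mm=np.linalg.norm(at("top",*a,.062)-at("top",*b,.062))*1000
    t=np.linspace(.22,.85,600);out=[]
    fr=1/np.arange(6,16,.25)
    P=0
    for o in(-5,-4.5,-4,-3.5,3.5,4,4.5,5):
        xy=a+t[:,None]*(b-a)+n*o
        y=mc(g,[xy[:,1],xy[:,0]],order=3);y=y-np.polyval(np.polyfit(t,y,3),t)
        P=P+np.abs(np.exp(-2j*np.pi*fr[:,None]*t*mm)@(y*np.hanning(600)))**2
    k=np.argsort(-P)[:4];print(nm,mm,1/fr[k],P[k]/P.max())
E
```

```text
leaf [0.61   0.2874 0.053 ] 0.0715996488359266 -0.18697651067500995
leaf [0.5982 0.2282 0.053 ] 0.07135043271189817 -0.18225596028860863
leaf [0.5853 0.1701 0.053 ] 0.07099592957534358 -0.17027708846269698
spindle [ 0.5583 -0.0921  0.06  ] 0.16403286801615977 -0.11086767209464861
forks [ 0.5557 -0.092   0.099 ] 0.05314143542129493 -0.15113674687185646
job 163.74639105281926 [10.   10.25  9.75 10.5 ] [1.     0.9759 0.8943 0.8458]
s2 168.24465727345515 [ 8.    8.25  7.75 14.25] [1.     0.8292 0.8159 0.7102]
s3 165.40789441851092 [12.   11.75 12.25 11.5 ] [1.     0.9774 0.9422 0.8707]
```

```bash
python3 - <<'E'
import cv2,numpy as np
t=cv2.imread("pics/top0.png");s=cv2.imread("pics/side0.png")
f=lambda im,x0,y0,w,h,k:cv2.convertScaleAbs(cv2.resize(im[y0:y0+h,x0:x0+w],None,fx=k,fy=k,interpolation=cv2.INTER_CUBIC),alpha=1.6,beta=15)
cv2.imwrite("pics/c3.png",np.hstack([f(t,360,198,36,60,10),cv2.convertScaleAbs(f(s,305,205,44,60,10),alpha=.75)]))
E
```

```text
(no output)
```

View pics/c3.png

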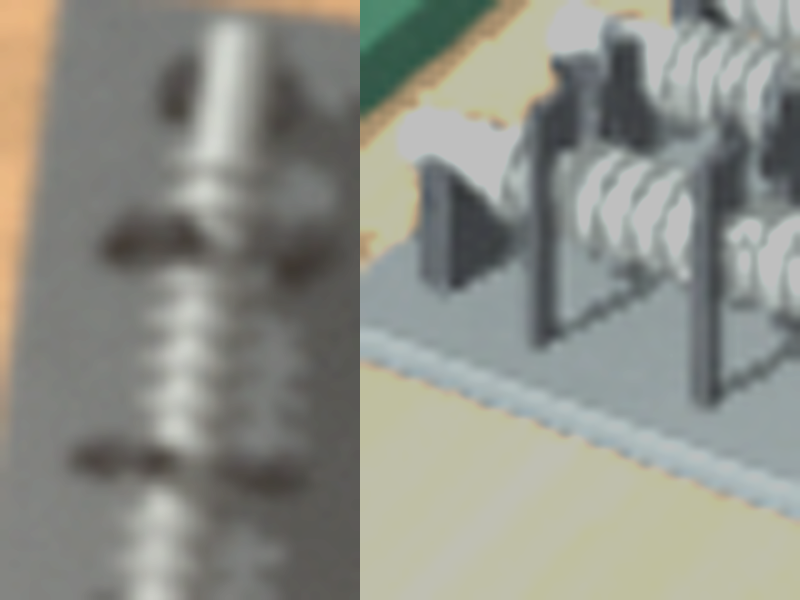

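The groove spectra are clean: the job spindle has 10 mm pitch and the spares 8 and 12 mm, so leaf_b is the likely match. I'll confirm this by counting teeth and feeling the mesh. I'm moving towards the rack, starting with the right-hand leaf at (0.585, 0.170).

```bash
cat >> h.py <<'E'
np.set_printoptions(precision=4,suppress=True)
def go(x,y,z,yaw):
    "remaining shift/turn in tool axes to TCP target, tool x at yaw, pointing down"
    o=observe();M=R.from_rotvec(o["ee_rot"])
    T=R.from_euler("z",yaw)*R.from_euler("x",np.pi)
    r=(M.inv()*T).as_rotvec()
    w=np.array([x,y,z])-o["position"]
    print("t",o["clock"],"pos",o["position"],"F",o["force"],"\nshift now",M.inv().apply(w),"turn",r,"shift after turn",T.inv().apply(w),"w",o["width"])
E
python3 -m pendant '[0.04,-0.038,0,0,0,0.132,0.04,0.034,-0.043,0,0,0,0.132,0.04,0.028,-0.047,0,0,0,0.132,0.04,0.022,-0.05,0,0,0,0.132,0.04]' 30
python3 -c "from h import *;go(.585,.170,.20,-.18)"
```

```text
clock: 0.6
position: [0.3105, -0.3891, 0.2375]
ee_rot: [-3.128, 0.29, 0.0]
force: [1.3, -0.0, 0.4]
width: 0.616
gripper_force: 0.0
t 0.6 pos [ 0.3105 -0.3891  0.2375] F [ 1.3369 -0.0437  0.4046] 
shift now [ 0.1672 -0.6     0.0376] turn [-0.0002  0.0002 -0.0047] shift after turn [ 0.17   -0.5992  0.0375] w 0.6160770889790388
```

```bash
python3 -m pendant '[0.017,-0.06,0.004,0,0,0,0.04,0.017,-0.06,0.004,0,0,0,0.04,0.017,-0.06,0.004,0,0,0,0.04,0.017,-0.06,0.004,0,0,0,0.04,0.017,-0.06,0.004,0,0,0,0.04,0.017,-0.06,0.004,0,0,0,0.04,0.017,-0.06,0.004,0,0,0,0.04,0.017,-0.06,0.004,0,0,0,0.04,0.017,-0.06,0.004,0,0,0,0.04,0.017,-0.06,0.002,0,0,0,0.04]'
python3 -c "from h import *;go(.585,.170,.20,-.18)"
```

```text
clock: 1.85
position: [0.5853, 0.1704, 0.1991]
ee_rot: [3.128, -0.283, -0.001]
force: [1.4, -0.5, 0.2]
width: 0.433
gripper_force: 0.0
t 1.85 pos [0.5853 0.1704 0.1991] F [ 1.4214 -0.4668  0.213 ] 
shift now [-0.0002  0.0005 -0.0009] turn [ 0.0007  0.0006 -0.0006] shift after turn [-0.0002  0.0005 -0.0009] w 0.4333671090949881
```

```bash
python3 -m pendant '[0,0,0.05,0,0,0,0.04,0,0,0.05,0,0,0,0.04,0,0,0.03,0,0,0,0.04,0,0,0.01,0,0,0,0.04,0,0,0,0,0,0,0.0,0,0,0,0,0,0,0.0,0,0,0,0,0,0,0.0,0,0,0,0,0,0,0.0]' 30
python3 -c "from h import *;go(.585,.170,.059,-.18)"
```

```text
clock: 2.85
position: [0.5856, 0.1696, 0.0607]
ee_rot: [-3.127, 0.283, -0.003]
force: [1.0, 0.3, 4.1]
width: 0.103
gripper_force: 30.0
t 2.85 pos [0.5856 0.1696 0.0607] F [1.0443 0.3467 4.0691] 
shift now [-0.0007 -0.0003  0.0017] turn [-0.0016 -0.0018 -0.0003] shift after turn [-0.0007 -0.0003  0.0017] w 0.1025064050886195
```

Gripped: 0.103 × 92 mm ≈ 9.4 mm opening on the tab at 30 N. Next I lift, swing towards the stand and look at the teeth.

```bash
python3 -m pendant '[0,0,-0.03,0,0,0,0,0,0,-0.05,0,0,0,0,0,0,-0.055,0,0,0,0,0,0,0,0,0,0,0]'
python3 - <<'E'
from h import *
go(.5557,-.094,.20,-.11)
s=get_image("side");t=get_image("top")
u,v=pix("side",[.585,.17,.185]).round().astype(int)
cv2.imwrite("pics/g1.png",np.hstack([cv2.resize(s[v-40:v+40,u-40:u+40,::-1],(500,500),interpolation=cv2.INTER_CUBIC)]))
cv2.imwrite("pics/t1.png",t[:,:,::-1])
E
```

```text
clock: 3.35
position: [0.5873, 0.17, 0.1998]
ee_rot: [-3.125, 0.283, -0.013]
force: [0.3, 0.3, -1.3]
width: 0.112
gripper_force: 30.0
t 3.35 pos [0.5873 0.17   0.1998] F [ 0.3262  0.322  -1.2586] 
shift now [ 0.0162  0.2654 -0.0012] turn [-0.004  -0.0078 -0.0704] shift after turn [-0.0025  0.2659 -0.0002] w 0.11243360491801033
```

View pics/g1.png

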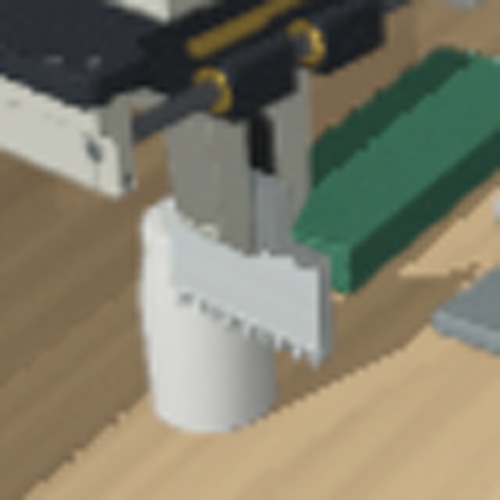

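The leaf hangs straight, with teeth visible along the bottom from (180,300) to (320,355). Their spacing is too fine to count by eye, so I'll rectify its face and measure the pitch.

```bash
cat >> h.py <<'E'
def pitch(save=None):
    from scipy.ndimage import map_coordinates as mc
    s=get_image("side");g=cv2.cvtColor(s,cv2.COLOR_RGB2GRAY).astype(float)
    o=observe();M=R.from_rotvec(o["ee_rot"])
    xs=np.arange(-42,42.1,.5);zs=np.arange(-30,75,.5)   # along leaf, and down from TCP (mm)
    P=np.array([[pix("side",o["position"]+M.apply([x/1e3,-.004,z/1e3])) for x in xs] for z in zs])
    I=mc(g,[P[...,1],P[...,0]],order=1)
    if save: cv2.imwrite(save,cv2.resize(I.astype(np.uint8),None,fx=4,fy=2.8))
    fr=np.array([1/8,1/10,1/12]);w=np.abs(xs)<34
    for k in np.arange(140,168,2):  # z 40..54 below
        y=I[k:k+3,w].mean(0);y=y-np.polyval(np.polyfit(xs[w],y,3),xs[w])
        print(zs[k],np.abs(np.exp(-2j*np.pi*fr[:,None]*xs[w])@(y*np.hanning(w.sum()))).round())
E
python3 -c "
from h import *
pitch('pics/r1.png')"
```

```text
Traceback (most recent call last):
  File "h.py", line 29, in pitch
    P=np.array([[pix("side",o["position"]+M.apply([x/1e3,-.004,z/1e3])) for x in xs] for z in zs])
                 ~~~^^^^^^^^^^^^^^^^^^^^^^^^^^^^^^^^^^^^^^^^^^^^^^^^^^^
  File "h.py", line 10, in pix
    c=camera_params(n);q=c["intrinsics"]@(R.from_rotvec(c["rotation"]).as_matrix().T@(np.array(p)-c["eye"]));return q[:2]/q[2]
ValueError: time passes only in moves, steps and waits
```

```bash
sed -i 's/^from cell import \*/from cell import *\nfrom functools import lru_cache\ncamera_params=lru_cache(camera_params)/' h.py
python3 -c "
from h import *
pitch('pics/r1.png')"
```

```text
40.0 [317. 142. 213.]
41.0 [377. 144. 252.]
42.0 [395. 143. 292.]
43.0 [372. 139. 319.]
44.0 [292. 116. 292.]
45.0 [183.  84. 214.]
46.0 [ 88.  62. 135.]
47.0 [38. 46. 80.]
48.0 [16. 33. 47.]
49.0 [ 7. 25. 23.]
50.0 [ 7. 21. 11.]
51.0 [ 7. 17.  6.]
52.0 [10. 14. 11.]
53.0 [12.  6. 23.]
```

View pics/r1.png

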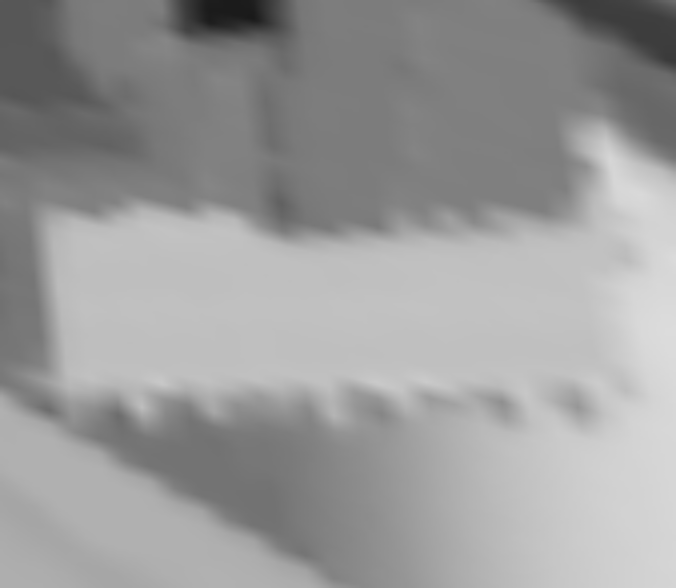

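Gaps between teeth are at x = 310, 375, 505 and 570 px at 8 px/mm, a pitch of about 8.1 mm, so this is leaf_a. I'll carry it over to the forks and cross-check their position with the side camera.

```bash
python3 -m pendant '[0.003,0.053,0,0,0.008,-0.014,0,0.003,0.053,0,0,0,-0.014,0,0.003,0.053,0,0,0,-0.014,0,0,0.053,0,0,0,-0.014,0,0,0.053,0,0,0,-0.014,0,0,0,0,0,0,0,0]'
python3 - <<'E'
from h import *
go(.5557,-.094,.20,-.11)
a=at("side",322.6,215.1,.099);b=at("side",339.8,219.6,.099)
print("post tops",a,b,"mid",(a+b)/2, "yaw",np.arctan2(*(a-b)[1::-1]))
print("in top px",pix("top",a),pix("top",b))
# job shaft ends profile across, top view (initial picture), z=.05 axis
g=cv2.imread("pics/top0.png",0)
for r in(204,207,210,230,234,238): print(r,g[r,366:396])
print(pix("top",[.5557,-.094,.05]),pix("top",[.5557,-.094,.099]))
E
```

```text
clock: 4.3
position: [0.5516, -0.1003, 0.1931]
ee_rot: [3.133, -0.185, 0.007]
force: [-0.3, -0.2, -1.4]
width: 0.109
gripper_force: 30.0
t 4.3 pos [ 0.5516 -0.1003  0.1931] F [-0.3189 -0.2139 -1.3563] 
shift now [ 0.0033 -0.0068 -0.0069] turn [ 0.0032 -0.0047 -0.0082] shift after turn [ 0.0033 -0.0068 -0.0069] w 0.10929944023311804
post tops [ 0.5801 -0.0631  0.099 ] [ 0.5291 -0.0619  0.099 ] mid [ 0.5546 -0.0625  0.099 ] yaw -0.022711861234411553
in top px [367.988  222.6906] [367.0827 244.2126]
204 [ 68  68  68  68  67  67  67  68  68  65  59  51  46  54  84 111 122 113
  96  80  63  53  52  57  64  66  66  65  65  66]
207 [ 69  69  68  69  70  68  67  68  66  55  44  36  43  63  92 116 118 106
  90  73  56  44  37  40  49  59  65  67  60  56]
210 [ 69  67  68  68  67  67  67  67  65  62  56  54  59  83 109 121 115  99
  83  66  48  36  33  38  41  44  44  46  47  44]
230 [ 68  69  69  70  70  69  69  69  74  81  90 102 108 103  94  83  72  63
  59  59  61  60  55  53  48  46  46  45  45  43]
234 [ 68  69  68  70  71  69  70  73  78  86  97 108 107 100  90  79  69  61
  61  62  65  66  65  61  54  47  44  46  44  44]
238 [ 70  71  69  69  68  69  69  74  83  94 105 110 104  97  85  73  62  59
  61  64  67  61  58  57  53  46  46  45  45  45]
[378.8853 234.4781] [380.9073 233.2801]
```

```bash
python3 -m pendant '[0.003,-0.0055,0.019,0.003,-0.005,-0.008,0,0,0,0.019,0,0,0,0,0,0,0,0,0,0,0]'
python3 - <<'E'
from h import *
go(.5557,-.0955,.155,-.11)
s=get_image("side");u,v=pix("side",[.5557,-.0955,.115]).round().astype(int)
cv2.imwrite("pics/g2.png",cv2.resize(s[v-40:v+40,u-40:u+40,::-1],(600,600),interpolation=cv2.INTER_CUBIC))
E
```

```text
clock: 4.68
position: [0.5559, -0.0871, 0.154]
ee_rot: [-3.134, 0.155, 0.003]
force: [-0.8, -0.1, -0.8]
width: 0.107
gripper_force: 30.0
t 4.675 pos [ 0.5559 -0.0871  0.154 ] F [-0.843  -0.0754 -0.813 ] 
shift now [ 0.0006  0.0084 -0.0011] turn [-0.0034  0.0022  0.0109] shift after turn [ 0.0007  0.0084 -0.001 ] w 0.10677760402190936
```

View pics/g2.png

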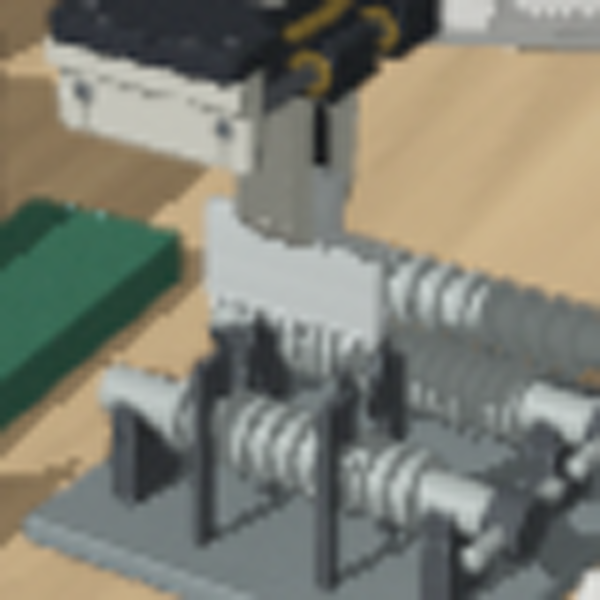

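```bash
python3 -m pendant '[0,0,0,0,0,0,0,0,0,0,0,0,0,0,0,0,0,0,0,0,0]'
python3 - <<'E'
from h import *
go(.5557,-.0955,.155,-.11)
u,v=pix("side",[.5557,-.0955,.115]).round().astype(int)
w=lambda x,y,z:at("side",u-40+x/7.5-.43,v-40+y/7.5-.43,z)
for p in((215,350),(262,325),(345,380),(390,345)):print(p,w(*p,.099))
c=.5557,-.0955
for x in(-27,27):
  for y in(-6.5,0,6.5):
    q=R.from_euler("z",-.11).apply([x/1e3,y/1e3,0]); p=pix("side",[c[0]+q[0],c[1]+q[1],.099]);print(x,y,((p-[u-40,v-40]+.43)*7.5).round())
E
```

```text
clock: 5.1
position: [0.5576, -0.0893, 0.1573]
ee_rot: [-3.135, 0.16, -0.006]
force: [-0.1, -0.0, 0.1]
width: 0.106
gripper_force: 30.0
t 5.1 pos [ 0.5576 -0.0893  0.1573] F [-0.1247 -0.0279  0.1111] 
shift now [-0.0012  0.0063  0.0023] turn [-0.0024 -0.0038  0.0077] shift after turn [-0.0012  0.0064  0.0023] w 0.10556881685743778
(215, 350) [ 0.581  -0.0741  0.099 ]
(262, 325) [ 0.5745 -0.0984  0.099 ]
(345, 380) [ 0.5304 -0.0753  0.099 ]
(390, 345) [ 0.5271 -0.1055  0.099 ]
-27 -6.5 [380. 352.]
-27 0 [370. 360.]
-27 6.5 [360. 367.]
27 -6.5 [252. 313.]
27 0 [242. 320.]
27 6.5 [232. 327.]
```

The leaf hangs just above the forks: −27 fork tops at about (345,380) and (390,345), leaf's lower edge from (215,315) to (380,340). The predicted slot centre agrees to about 1 mm, so I'm shifting 6 mm across and lowering into the forks.

```bash
python3 -m pendant '[-0.001,0.0055,0,0,0,0.008,0,0,0,0,0,0,0,0,0,0,0.008,0,0,0,0,0,0,0.008,0,0,0,0,0,0,0,0,0,0,0,0,0,0,0,0,0,0]'
python3 -c "from h import *;go(.5557,-.0945,.12,-.11)"
```

```text
clock: 5.85
position: [0.5558, -0.0946, 0.1407]
ee_rot: [-3.134, 0.173, -0.005]
force: [0.6, 1.4, -0.3]
width: 0.106
gripper_force: 30.0
t 5.85 pos [ 0.5558 -0.0946  0.1407] F [ 0.6365  1.4455 -0.3105] 
shift now [-0.0002 -0.      0.0207] turn [-0.0025 -0.0027 -0.0001] shift after turn [-0.0001 -0.0001  0.0207] w 0.106363979951797
```

```bash
python3 -m pendant '[0,0,0.008,0,0,0,0,0,0,0.008,0,0,0,0,0,0,0.004,0,0,0,0,0,0,0,0,0,0,0,0,0,0,0,0,0,0]'
python3 -c "from h import *;go(.5557,-.0945,.1137,-.11)"
```

```text
clock: 6.48
position: [0.556, -0.0946, 0.1209]
ee_rot: [-3.135, 0.173, -0.005]
force: [1.0, 0.6, -0.9]
width: 0.102
gripper_force: 30.0
t 6.475 pos [ 0.556  -0.0946  0.1209] F [ 0.9925  0.5562 -0.9249] 
shift now [-0.0004 -0.0001  0.0072] turn [-0.0025 -0.0032 -0.0003] shift after turn [-0.0003 -0.0001  0.0072] w 0.102468105910006
```

The leaf is in the slot with no side load. Lowering to the crests in small steps.

```bash
python3 -m pendant '[0,0,0.003,0,0,0,0,0,0,0.003,0,0,0,0,0,0,0,0,0,0,0,0,0,0,0,0,0,0]'; for i in 1 ; do python3 -m pendant '[0,0,0.001,0,0,0,0,0,0,0,0,0,0,0]'; done;  python3 -m pendant '[0,0,0.001,0,0,0,0,0,0,0,0,0,0,0]'
```

```text
clock: 6.98
position: [0.5559, -0.0946, 0.1148]
ee_rot: [-3.135, 0.173, -0.005]
force: [0.3, 0.4, -0.4]
width: 0.108
gripper_force: 30.0
clock: 7.22
position: [0.556, -0.0946, 0.1138]
ee_rot: [-3.135, 0.173, -0.005]
force: [-0.2, 0.2, -1.3]
width: 0.107
gripper_force: 30.0
clock: 7.48
position: [0.5561, -0.0946, 0.1131]
ee_rot: [-3.135, 0.173, -0.005]
force: [-0.8, 1.2, 4.4]
width: 0.108
gripper_force: 30.0
```

Contact is at TCP z = 0.1131 with about 5 N. Next I slide lengthwise and watch whether the support disappears.

```bash
python3 -m pendant '[0.001,0,0.0003,0,0,0,0,0,0,0,0,0,0,0]'; python3 -m pendant '[0.001,0,0,0,0,0,0,0,0,0,0,0,0,0]';python3 -m pendant '[0.001,0,0,0,0,0,0,0,0,0,0,0,0,0]';python3 -m pendant '[0.001,0,0,0,0,0,0,0,0,0,0,0,0,0]';python3 -m pendant '[0.001,0,0,0,0,0,0,0,0,0,0,0,0,0]'
```

```text
clock: 7.72
position: [0.5566, -0.0947, 0.1127]
ee_rot: [-3.135, 0.173, -0.004]
force: [-3.5, 0.1, 6.3]
width: 0.11
gripper_force: 30.0
clock: 7.98
position: [0.5574, -0.0948, 0.1127]
ee_rot: [-3.135, 0.173, -0.003]
force: [-3.3, -0.1, 6.4]
width: 0.103
gripper_force: 30.0
clock: 8.22
position: [0.5583, -0.0949, 0.1127]
ee_rot: [-3.135, 0.173, -0.003]
force: [-2.8, -0.5, 6.0]
width: 0.105
gripper_force: 30.0
clock: 8.48
position: [0.5593, -0.095, 0.1127]
ee_rot: [-3.135, 0.173, -0.003]
force: [-3.2, 0.4, 6.3]
width: 0.106
gripper_force: 30.0
clock: 8.72
position: [0.5603, -0.0951, 0.1127]
ee_rot: [-3.135, 0.173, -0.003]
force: [-3.9, 0.5, 7.4]
width: 0.107
gripper_force: 30.0
```

```bash
python3 -m pendant '[0.001,0,0,0,0,0,0,0,0,0,0,0,0,0]'; python3 -m pendant '[0.001,0,0,0,0,0,0,0,0,0,0,0,0,0]';python3 -m pendant '[0.001,0,0,0,0,0,0,0,0,0,0,0,0,0]';python3 -m pendant '[0.001,0,0,0,0,0,0,0,0,0,0,0,0,0]';python3 -m pendant '[0.001,0,0,0,0,0,0,0,0,0,0,0,0,0]'
```

```text
clock: 8.98
position: [0.5613, -0.0952, 0.1127]
ee_rot: [-3.135, 0.173, -0.003]
force: [-3.9, 1.1, 5.9]
width: 0.105
gripper_force: 30.0
clock: 9.22
position: [0.5623, -0.0954, 0.1127]
ee_rot: [-3.135, 0.173, -0.003]
force: [-4.8, 0.8, 6.5]
width: 0.107
gripper_force: 30.0
clock: 9.48
position: [0.5633, -0.0955, 0.1127]
ee_rot: [-3.135, 0.173, -0.003]
force: [-4.2, 0.2, 7.4]
width: 0.105
gripper_force: 30.0
clock: 9.72
position: [0.5644, -0.0956, 0.1127]
ee_rot: [-3.135, 0.173, -0.003]
force: [-2.1, 0.2, 7.5]
width: 0.108
gripper_force: 30.0
clock: 9.98
position: [0.5653, -0.0957, 0.1127]
ee_rot: [-3.135, 0.173, -0.003]
force: [-3.9, 0.4, 6.9]
width: 0.106
gripper_force: 30.0
```

Over a full 10 mm the leaf rode on the crests and never dropped, so leaf_a doesn't fit. I'm taking it back to its slot.

```bash
python3 -m pendant '[0,0,-0.02,0,0,0,0,0,0,-0.045,0,0,0,0,0,0,-0.03,0,0,0,0,0,0,0,0,0,0,0,0,0,0,0,0,0,0]';python3 -c "from h import *;go(.5856,.1696,.2,-.18)"
```

```text
clock: 10.6
position: [0.565, -0.096, 0.2066]
ee_rot: [-3.135, 0.173, -0.003]
force: [0.1, 1.1, -1.6]
width: 0.108
gripper_force: 30.0
t 10.6 pos [ 0.565  -0.096   0.2066] F [ 0.0962  1.1235 -1.5835] 
shift now [-0.0088 -0.2662  0.0073] turn [-0.0024 -0.0017  0.0696] shift after turn [-0.0273 -0.265   0.0066] w 0.10820702187202236
```

```bash
python3 -m pendant '[-0.002,-0.053,0,-0.002,-0.002,0.014,0,-0.004,-0.053,0,0,0,0.014,0,-0.005,-0.053,0,0,0,0.014,0,-0.006,-0.053,0,0,0,0.014,0,-0.006,-0.053,0.006,0,0,0.014,0,0,0,0,0,0,0,0,0,0,0,0,0,0,0,0,0,0,0,0,0,0]';python3 -c "from h import *;go(.5856,.1696,.12,-.18)"
```

```text
clock: 11.6
position: [0.5793, 0.168, 0.2011]
ee_rot: [3.128, -0.286, 0.0]
force: [-1.0, 0.0, -0.2]
width: 0.106
gripper_force: 30.0
t 11.6 pos [0.5793 0.168  0.2011] F [-0.9582  0.0318 -0.2296] 
shift now [ 0.0058 -0.0028  0.0811] turn [ 0.0008 -0.0002 -0.0024] shift after turn [ 0.0059 -0.0027  0.0811] w 0.10613344067845154
```

```bash
python3 -m pendant '[0.005,-0.0025,0.03,0,0,-0.002,0,0,0,0.05,0,0,0,0,0,0,0,0,0,0,0,0,0,0,0,0,0,0,0,0,0,0,0,0,0]';python3 -c "from h import *;go(.5856,.1696,.0607,-.18)"
```

```text
clock: 12.22
position: [0.5861, 0.1717, 0.124]
ee_rot: [-3.127, 0.28, -0.006]
force: [-0.3, 0.5, -0.4]
width: 0.106
gripper_force: 30.0
t 12.225 pos [0.5861 0.1717 0.124 ] F [-0.2802  0.5244 -0.392 ] 
shift now [-0.0003  0.0022  0.0633] turn [-0.0022 -0.0039  0.0012] shift after turn [-0.0001  0.0021  0.0633] w 0.10605500587879188
```

Correct 2 mm and insert.

```bash
python3 -m pendant '[0,0.0015,0.02,0,0,0,0,0,0,0.012,0,0,0,0,0,0,0,0,0,0,0,0,0,0.012,0,0,0,0,0,0,0.01,0,0,0,0,0,0,0.004,0,0,0,0,0,0,0,0,0,0,0]';python3 -c "from h import *;go(.5856,.1696,.0607,-.18)"
```

```text
clock: 13.1
position: [0.5843, 0.1701, 0.0634]
ee_rot: [-3.129, 0.279, -0.0]
force: [0.5, 1.7, -1.4]
width: 0.107
gripper_force: 30.0
t 13.1 pos [0.5843 0.1701 0.0634] F [ 0.5109  1.6598 -1.4231] 
shift now [0.0014 0.0003 0.0027] turn [-0.0004 -0.0002  0.0019] shift after turn [0.0014 0.0003 0.0027] w 0.10682734749436824
```

```bash
python3 -m pendant '[0,0,0.002,0,0,0,0,0,0,0,0,0,0,0.035,0,0,0,0,0,0,0.035,0,0,0,0,0,0,0.035,0,0,-0.05,0,0,0,0.035,0,0,-0.02,0,0,0,0.035,0.003,-0.03,0,0,0,0,0.035,0,-0.03,0,0,0,0,0.035,0,0,0,0,0,0,0.035,0,0,0,0,0,0,0.035]';python3 -c "from h import *;go(.598,.228,.0607,-.18)
t=get_image('top');cv2.imwrite('pics/t2.png',t[:,:,::-1])"
```

```text
clock: 14.35
position: [0.598, 0.2277, 0.1316]
ee_rot: [3.129, -0.28, 0.001]
force: [-0.0, -0.9, 0.4]
width: 0.379
gripper_force: 0.0
t 14.35 pos [0.598  0.2277 0.1316] F [-0.0118 -0.8993  0.3824] 
shift now [-0.0001 -0.0003  0.0709] turn [ 0.0004 -0.0008  0.0015] shift after turn [-0.     -0.0003  0.0709] w 0.3794332110934451
```

```bash
python3 -m pendant '[0,0,0.04,0,0,0,0.035,0,0,0.025,0,0,0,0.035,0,0,0.006,0,0,0,0.035,0,0,0,0,0,0,0.0,0,0,0,0,0,0,0.0,0,0,0,0,0,0,0.0,0,0,-0.03,0,0,0,0.0,0,0,-0.05,0,0,0,0.0,0,0,-0.055,0,0,0,0.0,0,0,0,0,0,0,0.0]' 30;python3 -c "
from h import *
go(.5557,-.0945,.2,-.11)
pitch('pics/r2.png')"
```

```text
clock: 15.65
position: [0.6005, 0.2299, 0.2015]
ee_rot: [-3.124, 0.279, -0.014]
force: [0.1, 0.3, -1.2]
width: 0.106
gripper_force: 30.0
t 15.65 pos [0.6005 0.2299 0.2015] F [ 0.1201  0.2823 -1.2298] 
shift now [ 0.0134  0.3272 -0.0004] turn [-0.0057 -0.0089 -0.0683] shift after turn [-0.0089  0.3274  0.0015] w 0.10567779113368489
40.0 [128. 474. 188.]
41.0 [154. 557. 245.]
42.0 [160. 593. 274.]
43.0 [131. 542. 246.]
44.0 [ 68. 393. 159.]
45.0 [  4. 218.  52.]
46.0 [38. 88. 26.]
47.0 [46. 43. 66.]
48.0 [45. 60. 92.]
49.0 [ 44.  76. 109.]
50.0 [ 44.  82. 115.]
51.0 [23. 64. 96.]
52.0 [19. 38. 70.]
53.0 [51. 55. 80.]
```

The pitch signal is clearly 10 mm, so this is leaf_b. On to the forks.

```bash
python3 -m pendant '[0.002,0.0545,0,0,0,-0.0114,0,0.002,0.0545,0,0,0,-0.0114,0,0,0.0545,0,0,0,-0.0114,0,0,0.0545,0,0,0,-0.0114,0,-0.001,0.0545,0,0,0,-0.0114,0,-0.001,0.0545,0,0,0,-0.0114,0,0,0,0,0,0,0,0,0,0,0,0,0,0,0,0,0,0,0,0,0,0]';python3 -c "from h import *;go(.5557,-.0945,.15,-.11)"
```

```text
clock: 16.82
position: [0.5512, -0.0936, 0.1952]
ee_rot: [-3.136, 0.169, -0.0]
force: [-0.7, 1.3, -1.0]
width: 0.105
gripper_force: 30.0
t 16.825 pos [ 0.5512 -0.0936  0.1952] F [-0.7051  1.2642 -0.9701] 
shift now [0.0046 0.0005 0.0452] turn [-0.0011 -0.0002  0.0024] shift after turn [0.0046 0.0004 0.0452] w 0.10547466298463033
```

```bash
python3 -m pendant '[0,0,0.02,0,0,0,0,0,0,0.025,0,0,0,0,0,0,0,0,0,0,0,0,0,0,0,0,0,0,0,0,0,0,0,0,0]';python3 -c "from h import *;go(.5557,-.0948,.12,-.11)"
```

```text
clock: 17.45
position: [0.552, -0.095, 0.1517]
ee_rot: [-3.137, 0.172, -0.004]
force: [-0.2, 0.4, -1.0]
width: 0.104
gripper_force: 30.0
t 17.45 pos [ 0.552  -0.095   0.1517] F [-0.173   0.3754 -1.0389] 
shift now [ 0.0036 -0.0006  0.0317] turn [-0.0005 -0.0027  0.0006] shift after turn [ 0.0037 -0.0006  0.0317] w 0.10353745719808984
```

```bash
python3 -m pendant '[0,0,0.01,0,0,0,0,0,0,0.01,0,0,0,0,0,0,0.01,0,0,0,0,0,0,0,0,0,0,0,0,0,0.003,0,0,0,0,0,0,0.003,0,0,0,0,0,0,0,0,0,0,0,0,0,0,0,0,0,0]';python3 -m pendant '[0,0,0.001,0,0,0,0,0,0,0,0,0,0,0]';python3 -m pendant '[0,0,0.001,0,0,0,0,0,0,0,0,0,0,0]'
```

```text
clock: 18.45
position: [0.5514, -0.0953, 0.1148]
ee_rot: [-3.136, 0.172, -0.002]
force: [0.7, 1.5, -1.2]
width: 0.104
gripper_force: 30.0
clock: 18.7
position: [0.5512, -0.0952, 0.1136]
ee_rot: [-3.136, 0.172, -0.001]
force: [0.3, 0.4, -0.9]
width: 0.105
gripper_force: 30.0
clock: 18.95
position: [0.5512, -0.0953, 0.1125]
ee_rot: [-3.136, 0.173, -0.001]
force: [0.5, 0.2, -0.5]
width: 0.108
gripper_force: 30.0
```

```bash
python3 -m pendant '[0,0,0.0007,0,0,0,0,0,0,0,0,0,0,0]';python3 -m pendant '[0,0,0.0005,0,0,0,0,0,0,0,0,0,0,0]'
```

```text
clock: 19.2
position: [0.5513, -0.0953, 0.1119]
ee_rot: [-3.136, 0.172, -0.001]
force: [-0.8, 0.3, -0.9]
width: 0.11
gripper_force: 30.0
clock: 19.45
position: [0.5512, -0.0952, 0.1114]
ee_rot: [-3.136, 0.173, -0.001]
force: [0.6, 0.4, -1.7]
width: 0.104
gripper_force: 30.0
```

Already 2 mm lower than leaf_a got, with no support. It looks like it is dropping into the grooves, so I continue gently.

```bash
for i in 1; do python3 -m pendant '[0,0,0.001,0,0,0,0,0,0,0,0,0,0,0]';done; python3 -m pendant '[0,0,0.001,0,0,0,0,0,0,0,0,0,0,0]'
```

```text
clock: 19.7
position: [0.5512, -0.0953, 0.1104]
ee_rot: [-3.136, 0.172, -0.001]
force: [-0.3, 0.1, -1.0]
width: 0.111
gripper_force: 30.0
clock: 19.95
position: [0.5514, -0.0952, 0.1096]
ee_rot: [-3.136, 0.172, -0.002]
force: [-0.1, 0.1, 0.7]
width: 0.106
gripper_force: 30.0
```

```bash
python3 -m pendant '[0,0,0.0005,0,0,0,0,0,0,0,0,0,0,0]'; python3 -m pendant '[0,0,0.0005,0,0,0,0,0,0,0,0,0,0,0]'
```

```text
clock: 20.2
position: [0.5514, -0.0953, 0.1092]
ee_rot: [-3.137, 0.172, -0.002]
force: [-0.9, 0.6, 3.7]
width: 0.102
gripper_force: 30.0
clock: 20.45
position: [0.5514, -0.0953, 0.1089]
ee_rot: [-3.137, 0.173, -0.002]
force: [-3.2, -0.2, 7.6]
width: 0.108
gripper_force: 30.0
```

```bash
python3 -m pendant '[-0.0007,0,0,0,0,0,0,0,0,0,0,0,0,0]'; python3 -m pendant '[-0.0005,0,0,0,0,0,0,0,0,0,0,0,0,0]';python3 -m pendant '[-0.0005,0,0,0,0,0,0,0,0,0,0,0,0,0]'
```

```text
clock: 20.7
position: [0.5513, -0.0953, 0.109]
ee_rot: [-3.137, 0.173, -0.004]
force: [-0.6, 0.2, 5.5]
width: 0.11
gripper_force: 30.0
clock: 20.95
position: [0.5512, -0.0953, 0.1091]
ee_rot: [-3.137, 0.173, -0.005]
force: [-0.2, -0.7, 5.5]
width: 0.104
gripper_force: 30.0
clock: 21.2
position: [0.551, -0.0952, 0.1091]
ee_rot: [-3.137, 0.173, -0.006]
force: [3.3, -0.1, 4.5]
width: 0.1
gripper_force: 30.0
```

```bash
python3 -m pendant '[0,0,-0.0012,0,0,0,0,0,0,0,0,0,0,0]'; python3 -m pendant '[-0.001,0,0,0,0,0,0,0,0,0,0,0,0,0]';python3 -m pendant '[0.0015,0,0,0,0,0,0,0,0,0,0,0,0,0]';python3 -m pendant '[0.001,0,0,0,0,0,0,0,0,0,0,0,0,0]';python3 -m pendant '[0.001,0,0,0,0,0,0,0,0,0,0,0,0,0]'
```

```text
clock: 21.45
position: [0.5495, -0.095, 0.1095]
ee_rot: [-3.136, 0.173, -0.001]
force: [1.9, -0.4, 2.7]
width: 0.107
gripper_force: 30.0
clock: 21.7
position: [0.5492, -0.095, 0.1097]
ee_rot: [-3.136, 0.172, -0.003]
force: [5.8, -0.5, -0.4]
width: 0.105
gripper_force: 30.0
clock: 21.95
position: [0.5495, -0.0951, 0.1094]
ee_rot: [-3.136, 0.172, 0.0]
force: [0.2, -0.8, 2.8]
width: 0.11
gripper_force: 30.0
clock: 22.2
position: [0.5499, -0.0951, 0.1093]
ee_rot: [-3.136, 0.172, 0.002]
force: [-2.8, 0.8, 3.7]
width: 0.11
gripper_force: 30.0
clock: 22.45
position: [0.5516, -0.0953, 0.1094]
ee_rot: [-3.136, 0.172, 0.0]
force: [-2.6, -0.2, 2.2]
width: 0.104
gripper_force: 30.0
```

```bash
python3 -m pendant '[0.001,0,0,0,0,0,0,0,0,0,0,0,0,0]';python3 -m pendant '[0.001,0,0,0,0,0,0,0,0,0,0,0,0,0]'
```

```text
clock: 22.7
position: [0.5519, -0.0954, 0.1093]
ee_rot: [-3.136, 0.173, 0.002]
force: [-6.1, 1.1, 3.8]
width: 0.104
gripper_force: 30.0
clock: 22.95
position: [0.5521, -0.0954, 0.1091]
ee_rot: [-3.137, 0.172, 0.005]
force: [-8.6, 1.6, 6.7]
width: 0.109
gripper_force: 30.0
```

There are walls on both sides about 2.5 mm apart, and the leaf sits about 4 mm lower than leaf_a did, so leaf_b is meshed. Centring it, then releasing.

```bash
python3 -m pendant '[-0.002,0,0,0,0,0,0,0,0,0,0,0,0,0]';python3 -m pendant '[-0.0006,0,0,0,0,0,0,0,0,0,0,0,0,0.03,0,0,0,0,0,0,0.03,0,0,0,0,0,0,0.03]' ; python3 -m pendant '[0,0,-0.03,0,0,0,0.03,0,0,-0.05,0,0,0,0.03,0,0,-0.03,0,0,0,0.03,0,-0.06,0,0,0,0,0.03,0,-0.06,0,0,0,0,0.03,0,-0.06,0,0,0,0,0.03,0,-0.06,0,0,0,0,0.03,0,0,0,0,0,0,0.03]'
python3 - <<'E'
from h import *
go(.585,.17,.0607,-.18)
s=get_image("side");t=get_image("top")
u,v=pix("side",[.5557,-.0955,.11]).round().astype(int);a,b=pix("top",[.5557,-.0955,.1]).round().astype(int)
print(u,v,a,b)
f=lambda im,u,v:cv2.resize(im[v-25:v+25,u-25:u+25,::-1],(400,400),interpolation=cv2.INTER_CUBIC)
cv2.imwrite("pics/g3.png",np.hstack([f(s,u,v),cv2.convertScaleAbs(f(t,a,b),alpha=1.6)]))
E
```

```text
clock: 23.2
position: [0.5517, -0.0954, 0.1095]
ee_rot: [-3.136, 0.173, -0.0]
force: [-3.5, 0.7, 2.2]
width: 0.106
gripper_force: 30.0
clock: 23.7
position: [0.5518, -0.0953, 0.1097]
ee_rot: [-3.136, 0.172, -0.002]
force: [-0.0, -0.6, 0.6]
width: 0.324
gripper_force: 0.0
clock: 24.7
position: [0.577, 0.1502, 0.2199]
ee_rot: [-3.133, 0.158, -0.002]
force: [0.2, -0.3, -0.5]
width: 0.328
gripper_force: 0.0
t 24.7 pos [0.577  0.1502 0.2199] F [ 0.2434 -0.3232 -0.5039] 
shift now [ 0.0058 -0.0199  0.1593] turn [-0.0042 -0.0007  0.079 ] shift after turn [ 0.0043 -0.0209  0.1592] w 0.3284189383908143
336 208 382 233
```

View pics/g3.png

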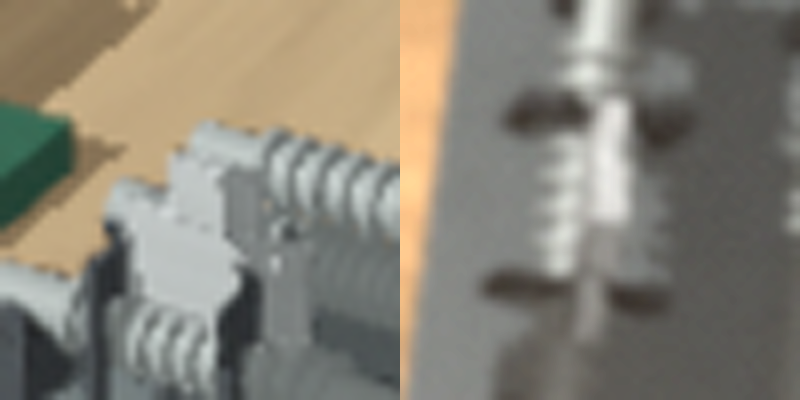

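Leaf_b stands upright between the forks with its teeth sunk in the thread (side crop 110–245, 155–310). Heights agree: contact at about 0.1125 m grip centre, against about 0.117 m for leaf_a on the crests. One last look at the rack.

```bash
python3 -m pendant '[0,0.05,-0.03,0,0,0,0.03,0,0.05,-0.03,0,0,0,0.03,0,0.05,0,0,0,0,0.03,0,0,0,0,0,0,0.03,0,0,0,0,0,0,0.03]'
python3 - <<'E'
from h import *
s=get_image("side");t=get_image("top")
cv2.imwrite("pics/t4.png",np.hstack([cv2.resize(s[190:335,200:345,::-1],(400,400)),cv2.convertScaleAbs(cv2.resize(t[170:270,205:305,::-1],(400,400)),alpha=1.5)]))
E
```

```text
clock: 25.42
position: [0.5609, -0.007, 0.2797]
ee_rot: [-3.136, 0.176, -0.001]
force: [-0.4, 0.5, -0.1]
width: 0.328
gripper_force: 0.0
```

View pics/t4.png

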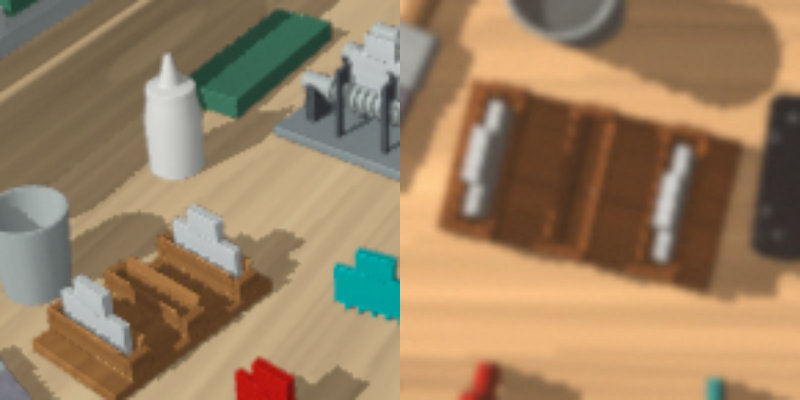

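The two remaining leaves stand home in the outer slots, at about (95,315) and (207,240) in the side crop. The middle slot is empty, the bystanders are undisturbed, and the hand is clear. Handing in.

```bash
python3 -c "from cell import *;print(sign_off())"
```

```text
the job is handed in; nothing more can be done
None
```

Handed in at about 25 s: leaf_b (10 mm pitch) is fully meshed on the job spindle between the forks; leaf_a rode on the crests when felt and is back in its rack slot, and leaf_c stayed in the rack untried, since leaf_b had already gone home and the top view put the job thread at 10 mm pitch.

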